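# Lock a phone in the bonding jig and lay on the pressure plate

### The job

The phone in the bonding jig has a freshly glued screen. Lift the red stop bar out of its notches and drop it into the next pair, right behind the phone, so that the phone cannot slide back. Then fetch the red pressure plate and lay it gently on the phone's screen, flat and with its edges in line with the phone's, let go, and leave the things standing around where they are.

Things in the scene. Friction and masses are not known exactly. Their poses are not given: they have to be found in the camera images.
- bonding_jig: Phone jig fixed on the bench: grey base, x -114 to +92 mm, y +-58 mm; blue-green pad, top at z 12 mm; two aluminium rails along x, 14 mm wide, inner faces at y +-38 mm, tops at z 28 mm. Fixed end stop between the rails at the +x end: face at x 75.5 mm, top at z 28 mm. Notches at the -x end. Origin: on the bench under the middle of the phone's bay; z up.
- notch_for_phone (a point): Midpoint between the two notches right behind the phone, at floor height: x -82, y 0, z 18 mm in the jig's frame, same axes. Each rail has three notches, open on top, at jig x -64, -82, -100 mm, 13 mm wide, floors at z 18 mm; the 5 mm teeth between have round tops at z 28 mm. The phone covers the -64 mm pair.
- stop_bar: Loose red bar across the rails, 0.14 kg, at first seated in the notches at jig x -100 mm. Origin: middle of the underside of its end tabs; y along the bar, z up. Tabs 9 mm thick (x), 102 long (y), 10 high. Web between the rails: 9 thick, 72 long, z -5 to 17 mm. Black upright grip on top: 12 mm thick (x), 40 long (y), z 17 to 49 mm. Front and back alike.
- phone: Loose phone lying screen up on the jig's pad between the rails, 148 (x) x 72 (y) x 8 mm, 0.17 kg, silver frame, black glass. Origin: centre of its underside, 12 mm above the bench, so the glass is at 20 mm; x along its length, within a degree of the jig's x.
- pressure_plate: Loose red plate on the bench left of the blue machine, about 0.4 kg. Origin: centre of its underside; x lengthwise, z up. Pad 140 x 66 mm, z 0 to 3 mm; red metal 146 (x) x 72 (y), z 3 to 10 mm; black handle bar along x, 92 long, 14 wide, z 30 to 44 mm, on posts at x +-36 mm. Half a turn makes no difference. On the phone it has 2 mm to spare to each rail, 2 to 4 mm to each stop.
- glue_bottle: Small white glue bottle, 98 mm high, 30 mm wide, standing beside the jig (bystander). Origin: centre of its underside.
- tape_roll: Roll of brown tape, 68 mm across, 40 mm high, lying beside the jig (bystander). Origin: centre of its underside.

How it is judged:
By the outcome, as a careful person would: the job done as asked, in the order asked, and still so for the second after the job is handed in, with the robot touching nothing.
It also fails if it takes over 58 s, if anything falls off the work surface, if the arm or the gripper's body presses on something with over 40 N, if the wrist force passes 120 N, or if a joint passes its speed limit or range.

### The arm

A 6-joint arm with a two-finger parallel gripper is mounted at the origin on a cart in front of the work surface, level with it; the furniture and walls round the work are solid. World frame = base frame: x ahead of the robot, y to its left, z up, the work surface at z = 0. Lengths are in m, angles in degrees, forces in N, time in s.
With the tool pointing down it reaches from about 0.325 to 0.85 m from the base axis. Payload 4.4 kg.
Tool frame: the origin (TCP) lies on the centre line of the jaws, within the pads' length; the fingertips stand 25 mm ahead of it and the grasp point (between the pads) lies 6 mm ahead of it; z points along the fingers, y is the line along which they close (so a half turn about z gives the same grasp; the last joint's range is limited). The gripper opens to 94 mm and grips with 3 to 60 N. Pads are 16 mm wide; open, the fingers measure 119 mm over their backs; the gripper's body (75 mm by 177 mm) begins 78 mm behind the grasp point.
Start: joints at [56.809, 11.837, 88.321, -0, 79.842, -8.623], TCP at [0.239, 0.523, 0.23] pointing down, gripper open.
Joint ranges: [-156.59, 156.59], [-49.26, 127.26], [12.9, 141.05], [-63.56, 243.56], [4.71, 150.69], [-161.64, 161.64]. Speed limits (degrees/s): [159.86, 159.86, 180, 180, 180, 180].

### API

Orientations are given as [roll, pitch, yaw] about the fixed x, y, z axes, in that order (R = Rz(yaw) Ry(pitch) Rx(roll)).
In Python, from station import r gives the robot as it stands.
- The arm moves only by the tool apply_moves, never from a script. Its argument "series" is one flat list of numbers, 4 for each row, row after row: the shift along the tool's x, y, z in m, then the turn about the tool's z in degrees. In form: [dx, dy, dz, roll, dx, dy, dz, roll, ...]. A call has exactly 5 rows; each row shifts and turns the commanded pose from where the row before left it, along the tool's axes as they then stand; what a row does not reach is not made up. A row lasts 1/8 s, in which the tool goes at most 62.5 mm and 10.7 degrees, less where a joint would pass 70% of its speed; a pose out of reach is approached as far as the arm can. A call is refused whole if a number of a shift passes 0.0625 or a number of a turn 10.7, either way. A call with a gripper value outside its range is refused whole. "claw" is the finger opening in m, from 0 to 0.094, set as the call begins (left out, the last holds). The fingers move at their own pace and stop on an object; the grip force is fixed at half the most. Time passes only in rows, so rows that do not move let the fingers close, or fill a call up. It gives the time, the measured TCP pose, the force, the opening and the grip force at its end, in the units of the state.
- r.read_state(): the state, without advancing time (a new reading comes with each control period).
- r.camera(name): name is "scene" or "top" or "wrist"; returns a dict with "frame" (480x640x3 uint8, red, green, blue), "depth" (480x640 float32, m along the optical axis (not along the pixel's ray), 0 where there is no reading), "mtx" (3x3 intrinsics, pixels), "R" (3x3) and "t" (3): a world point X has camera coordinates R X + t. Camera axes: x right, y down, z forward; pixel columns grow to the right and rows downward; lengths in m; the calibration is good to about 2 mm. A picture is of the moment at which its call begins.
- r.job_done(): hands the job in; it is judged then, once.
Trained networks look in a picture, given as the dict that the camera call returned (one of the last four; its "shot" number tells which), for a name from the list of things; names that differ only in an ending like _2 or _b are one class to them, and where a whole thing is asked for, a point or a joint stands for the part that bears it (a point fixed in the world has none). Each returns a list of dicts, best first, with "score" (0 to 1); they miss things now and then, are a little off and sometimes report something else, mostly with a low value. They report only what shows in the picture. A call takes as long as a camera call.
- r.boxes_of(picture, thing): "point" ([column, row] in pixels, amid what is visible of it).
- r.trace(picture, thing): "region" (480x640 bool, what is visible of it) and "point" ([column, row] in pixels, amid what is visible of it).
- r.spot_point(picture, thing): "point" ([column, row] in pixels: a listed point, or the origin of a listed thing).
The state is a dict: "time_s": time; "joints": joint angles; "qvel": joint speeds; "effort": joint torques, N m; "tcp_pos": TCP position; "orientation": TCP orientation; "contact_force": force on the tool from outside, world axes, zero at the start; "ft_torque": the same for the moment, N m; "finger_gap": finger opening in m; "gripper_force": force on a finger pad.
Only numpy, scipy, OpenCV 4.12 (cv2) and the standard library are available. Lean on these libraries where they do the work, as an engineer would, in place of code of your own. Each camera call takes 0.05 s, during which the arm holds its last target. There are 200 camera calls.

## Working session

There is one attempt and no reset: what is moved stays moved. The work goes in short steps, Python scripts to look and compute and a tool call to move; the robot and the scene stay as the last step left them, time stands still between calls to the robot, and variables do not carry over. Pictures are saved under pics/ and viewed, at most 10 in all, crops included, and the job is handed in when it is done.

Besides the shell and the picture viewer there is one more tool, called as name(argument=value, ...) on one line, values as JSON. apply_moves: Moves the arm, as the interface text tells. Its arguments: {"type":"object","properties":{"series":{"type":"array"},"claw":{"type":"number"}},"required":["series"]}

```bash
mkdir -p pics; cat > h.py <<'E'
import numpy as np, cv2
from station import r
def world(p,uv,depth):
    c=np.linalg.inv(p["mtx"])@np.array([uv[0],uv[1],1.])*depth
    return p["R"].T@(c-p["t"])
def cloud(p,mask):
    v,u=np.nonzero(mask&(p["depth"]>0)); d=p["depth"][v,u]
    c=(np.linalg.inv(p["mtx"])@np.stack([u,v,np.ones_like(u)]).astype(float))*d
    return (p["R"].T@(c-p["t"][:,None])).T
def save(p,n): cv2.imwrite(f"pics/{n}.png",p["frame"][:,:,::-1])
def rect(P):
    (c,s,a)=cv2.minAreaRect((P[:,:2]*1000).astype(np.float32)); return np.round(c,1),np.round(s,1),round(a,2)
E
python3 - <<'E'
from h import *
np.set_printoptions(precision=4,suppress=True)
s=r.read_state(); print(s)
for n in ("top","scene"):
    p=r.camera(n); save(p,n+"1"); print(n,-p["R"].T@p["t"],p["R"][2])
    for t in ["bonding_jig","stop_bar","phone","pressure_plate","glue_bottle","tape_roll"]:
        q=r.trace(p,t)
        for o in q[:2]:
            P=cloud(p,o["region"])
            if len(P)>20: print(t,round(o["score"],2),o["point"],len(P),np.median(P,0),np.percentile(P,[2,98],axis=0).round(3).tolist(),rect(P))
    q=r.spot_point(p,"notch_for_phone"); print(q[:2])
E
```

```text
{'time_s': 0.0, 'joints': array([56.8106, 11.885 , 88.3993,  0.0003, 79.8423, -8.6239]), 'qvel': array([ 0.0223, -0.016 , -0.0186, -0.0149, -0.0234, -0.0112]), 'effort': array([  0.0008, -37.0872, -28.142 ,   0.07  ,   0.0362,  -0.0002]), 'tcp_pos': array([0.2387, 0.5223, 0.2293]), 'orientation': array([-179.8749,   -0.0193,  155.4344]), 'contact_force': array([ 0.7179,  0.0476, -0.3038]), 'ft_torque': array([ 0.0204,  0.0167, -0.0101]), 'gripper_force': 0.0, 'finger_gap': 0.09389807364986044}
top [ 0.2733 -0.0829  1.214 ] [ 0.1104 -0.0217 -0.9937]
bonding_jig 0.81 [375.7, 222.6] 1756 [ 0.4254 -0.3089  0.0201] [[0.335, -0.395, -0.0], [0.546, -0.232, 0.032]] (array([ 441.9, -318.8]), array([121.3, 216.2]), 64.85)
stop_bar 0.56 [378.9, 255.5] 165 [ 0.3581 -0.2752  0.042 ] [[0.34, -0.319, 0.014], [0.379, -0.237, 0.07]] (array([ 358.8, -278.6]), array([96. , 12.4]), 65.63)
phone 0.92 [390.4, 227.0] 1343 [ 0.4501 -0.3188  0.02  ] [[0.381, -0.371, 0.015], [0.518, -0.271, 0.025]] (array([ 449.8, -320.5]), array([ 73.7, 148.3]), 64.35)
pressure_plate 0.86 [156.3, 251.6] 1436 [0.3641 0.3162 0
[... 1026 characters left out ...]
36)
phone 0.76 [405.9, 277.4] 1223 [ 0.443  -0.3167  0.0203] [[0.377, -0.363, 0.017], [0.517, -0.271, 0.022]] (array([ 438.6, -317.3]), array([ 80. , 166.4]), 63.83)
pressure_plate 0.74 [187.5, 205.9] 181 [0.3407 0.3434 0.0318] [[0.298, 0.309, 0.004], [0.364, 0.388, 0.045]] (array([322.5, 281.8]), array([283.5,  77.4]), 80.12)
glue_bottle 0.75 [430.1, 313.4] 586 [ 0.3466 -0.4335  0.0395] [[0.34, -0.443, 0.004], [0.359, -0.419, 0.087]] (array([ 385.7, -413.1]), array([103.5,  29. ]), 27.46)
tape_roll 0.85 [486.4, 312.5] 1359 [ 0.4334 -0.4855  0.0293] [[0.418, -0.515, 0.003], [0.48, -0.454, 0.041]] (array([ 451.2, -482.7]), array([67.6, 68.5]), 85.51)
[{'point': [374.3, 286.3], 'score': 0.73}]
```

View pics/top1.png

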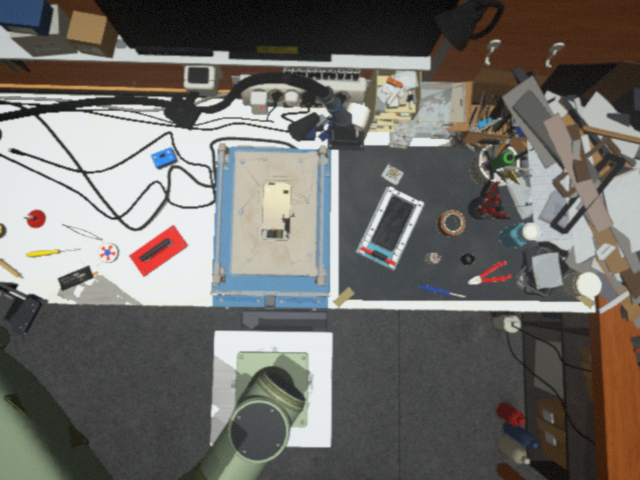

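View pics/scene1.png

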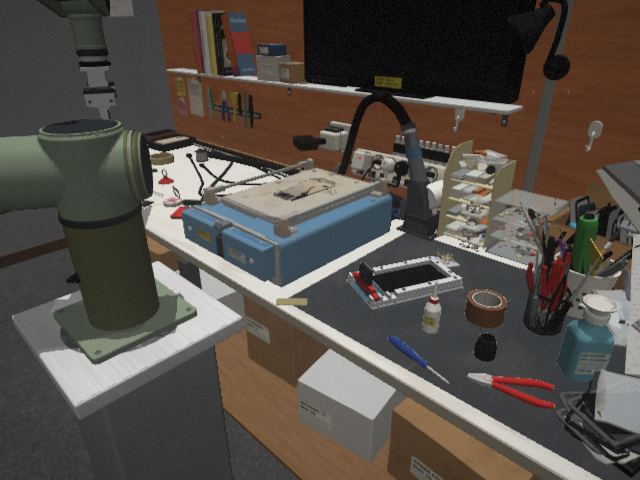

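The top view shows the jig at about (390,228) with its bar end near (378,256) facing the robot, the red plate at (158,251), and the blue machine between them at columns 213–330. The scene view agrees, with the bottle at (431,313) and the tape at (486,308) on the jig's right side.

```bash
cat >> h.py <<'E'
def plan(target,yaw,n,start=None,syaw=None):
    """straight line to target, tool down; rows in the tool's axes"""
    s=r.read_state(); p=np.array(s["tcp_pos"] if start is None else start); y=s["orientation"][2] if syaw is None else syaw
    d=(np.array(target)-p)/n; dy=((yaw-y+180)%360-180)/n
    out=[]
    for i in range(n):
        a=np.radians(y+dy*i); c,q=np.cos(a),np.sin(a)
        out.append([round(float(d@[c,q,0]),4),round(float(d@[q,-c,0]),4),round(float(-d[2]),4),round(-dy,2)])
    for i in range(0,n,5): print(sum(out[i:i+5],[]))
E
python3 - <<'E'
from h import *
p=r.camera("top"); P=cloud(p,np.ones((480,640),bool))
for y0 in np.arange(-.6,.6,.1):
    m=(P[:,0]>.2)&(P[:,0]<.55)&(P[:,1]>y0)&(P[:,1]<y0+.1); print(round(y0,1),P[m,2].max().round(3))
a=[.239,.523,.23]; b=[.40,.28,.25]; c=[.40,-.05,.25]; d=[.365,-.27,.23]
plan(b,125,5,a,155.4); plan(c,85,6,b,125); plan(d,65,4,c,85)
E
```

```text
-0.6 0.163
-0.5 0.098
-0.4 0.039
-0.3 0.073
-0.2 0.15
-0.1 0.156
-0.0 0.139
0.1 0.15
0.2 0.048
0.3 0.553
0.4 0.391
0.5 0.345
[-0.0495, -0.0308, -0.004, 6.08, -0.0525, -0.0254, -0.004, 6.08, -0.0549, -0.0197, -0.004, 6.08, -0.0567, -0.0137, -0.004, 6.08, -0.0578, -0.0077, -0.004, 6.08]
[-0.0451, -0.0315, -0.0, 6.67, -0.0484, -0.0261, -0.0, 6.67, -0.0511, -0.0203, -0.0, 6.67, -0.0531, -0.0142, -0.0, 6.67, -0.0544, -0.008, -0.0, 6.67]
[-0.055, -0.0016, -0.0, 6.67]
[-0.0556, -0.0039, 0.005, 5.0, -0.0557, 0.0009, 0.005, 5.0, -0.0554, 0.0058, 0.005, 5.0, -0.0547, 0.0106, 0.005, 5.0]
```

apply_moves(series=[-0.0495,-0.031,-0.004,6.1,-0.0525,-0.0255,-0.004,6.1,-0.055,-0.0195,-0.004,6.1,-0.0565,-0.0135,-0.004,6.1,-0.058,-0.0075,-0.004,6.1])

```text
time_s: 1.48
tcp_pos: [0.4013, 0.2784, 0.2509]
orientation: [179.9, 0.0, 124.7]
contact_force: [0.2, 1.3, 0.1]
finger_gap: 0.0943
gripper_force: 0.0
```

```bash
python3 - <<'E'
from h import *
np.set_printoptions(precision=4,suppress=True)
p=r.camera("wrist"); save(p,"w1"); s=r.read_state(); print(s["tcp_pos"],s["orientation"],s["joints"])
print(-p["R"].T@p["t"],p["R"][2])
for o in r.trace(p,"pressure_plate")[:1]:
    P=cloud(p,o["region"]); print(o["score"],len(P),rect(P))
    H=P[P[:,2]>.038]; print(rect(H),np.median(H,0))
E
```

```text
[0.4055 0.2729 0.2515] [179.9098   0.3792 124.261 ] [ 24.0233   0.1598  98.6322  -0.3615  81.052  -10.1823]
[0.356  0.3436 0.4058] [ 0.1549 -0.224  -0.9622]
0.67 10807 (array([363.7, 317.7]), array([ 74.7, 149.3]), 36.84)
(array([363. , 319.1]), array([14. , 92.1]), 37.14) [0.3615 0.3214 0.0444]
```

apply_moves(series=[-0.045,-0.0315,0,6.7,-0.0485,-0.026,0,6.7,-0.051,-0.0205,0,6.7,-0.053,-0.014,0,6.7,-0.0545,-0.008,0,6.7])

```text
time_s: 2.2
tcp_pos: [0.3997, 0.0044, 0.2507]
orientation: [179.9, -0.0, 91.3]
contact_force: [0.4, 0.2, 0.9]
finger_gap: 0.0939
gripper_force: 0.0
```

apply_moves(series=[-0.055,-0.0015,0,6.7,-0.0556,-0.004,0.005,5,-0.0557,0.001,0.005,5,-0.0555,0.006,0.005,5,-0.0545,0.0105,0.005,5])

```text
time_s: 2.82
tcp_pos: [0.3639, -0.2709, 0.2305]
orientation: [179.9, -0.0, 64.6]
contact_force: [0.4, 0.2, 0.1]
finger_gap: 0.0938
gripper_force: 0.0
```

```bash
cat > look.py <<'E'
from h import *
import sys
np.set_printoptions(precision=4,suppress=True)
p=r.camera("wrist"); save(p,sys.argv[1]); s=r.read_state(); print(s["time_s"],s["tcp_pos"],s["orientation"],s["joints"])
print(-p["R"].T@p["t"],p["R"][2])
for t in ["stop_bar","phone","bonding_jig","pressure_plate"]:
  for o in r.trace(p,t)[:1]:
    P=cloud(p,o["region"]); print(t,o["score"],len(P),rect(P))
    if t=="stop_bar" or t=="pressure_plate":
      H=P[P[:,2]>P[:,2].max()-.008]; print(rect(H),np.median(H,0))
print(r.spot_point(p,"notch_for_phone"))
E
python3 look.py w2
```

```text
2.875 [ 0.3626 -0.277   0.2301] [179.9093   0.2971  64.2617] [-48.0957  -3.0617 104.3562  -0.2451  78.5087 -22.3092]
[ 0.3979 -0.1991  0.3855] [-0.1166 -0.2469 -0.962 ]
stop_bar 0.94 1269 (array([ 356.8, -279.2]), array([102.9,  15.5]), 67.79)
(array([ 357.5, -279.1]), array([39.4, 12. ]), 64.83) [ 0.3582 -0.2784  0.0674]
phone 0.77 11012 (array([ 449. , -320.2]), array([ 77. , 149.6]), 66.74)
bonding_jig 0.72 11907 (array([ 441. , -321.5]), array([121.9, 215.4]), 65.31)
[{'point': [315.0, 229.5], 'score': 0.67}, {'point': [339.1, 228.2], 'score': 0.64}]
```

View pics/w2.png

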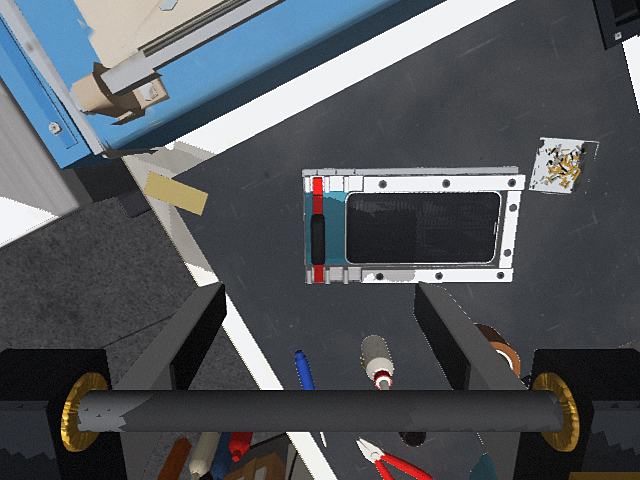

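The wrist view shows the bar's black grip at about (318,238), the notches to its right up to column 362, and the phone at columns 346–500. The bottle at (376,360) is clear.

apply_moves(series=[0,0,0.05,0,0,0,0.04,0,0,0,0.01,0,0,0,0,0,0,0,0,0], claw=0.06)

```text
time_s: 3.75
tcp_pos: [0.3652, -0.2706, 0.1324]
orientation: [179.8, 0.1, 64.8]
contact_force: [-0.6, -0.2, 0.0]
finger_gap: 0.0599
gripper_force: 0.0
```

```bash
python3 look.py w3; python3 -c "
from h import *
plan([.3575,-.279,.061],64.8,1)"
```

```text
3.8 [ 0.3651 -0.2708  0.1324] [179.7871   0.0846  64.7674] [-47.4934   3.2639 110.5362   0.0025  65.9707 -22.2619]
[ 0.3987 -0.1983  0.2872] [-0.1146 -0.2498 -0.9615]
stop_bar 0.58 2233 (array([ 357.3, -279.1]), array([101.6,  13.7]), 66.6)
(array([ 357.8, -279.1]), array([40. , 12.5]), 66.19) [ 0.3587 -0.2778  0.0674]
phone 0.94 18301 (array([ 449. , -322.1]), array([ 76.6, 149.8]), 65.35)
bonding_jig 0.83 20444 (array([ 445. , -323.5]), array([123.7, 225.1]), 65.61)
[{'point': [338.9, 261.8], 'score': 0.73}]
[-0.0108, -0.0023, 0.0702, np.float64(-0.08)]
```

apply_moves(series=[-0.0105,-0.0025,0.02,-0.5,0,0,0.03,0,0,0,0.02,0,0,0,0,0,0,0,0,0])

```text
time_s: 4.68
tcp_pos: [0.3576, -0.2788, 0.0612]
orientation: [179.9, 0.0, 65.2]
contact_force: [-0.1, -0.1, 0.1]
finger_gap: 0.0597
gripper_force: 0.0
```

apply_moves(series=[0,0,0,0,0,0,0,0,0,0,0,0,0,0,0,0,0,0,0,0], claw=0.0)

```text
time_s: 5.3
tcp_pos: [0.3571, -0.2783, 0.0605]
orientation: [180.0, 0.0, 65.2]
contact_force: [0.2, -0.5, -0.2]
finger_gap: 0.0135
gripper_force: 0.2
```

apply_moves(series=[0,0,0,0,0,0,0,0,0,0,0,0,0,0,-0.01,0,0,0,-0.015,0])

```text
time_s: 5.92
tcp_pos: [0.3565, -0.2777, 0.0857]
orientation: [-179.9, -0.0, 65.2]
contact_force: [-0.5, 0.2, -1.0]
finger_gap: 0.0119
gripper_force: 30.0
```

apply_moves(series=[0,0,-0.005,0,0,0,0,0,0,0.009,0,0,0,0.009,0,0,0,0,0,0])

```text
time_s: 6.55
tcp_pos: [0.3742, -0.2862, 0.0903]
orientation: [180.0, 0.0, 65.3]
contact_force: [1.0, 0.2, -1.5]
finger_gap: 0.0116
gripper_force: 30.0
```

```bash
python3 look.py w4; python3 - <<'E'
import cv2; a=cv2.imread("pics/w4.png"); cv2.imwrite("pics/w4c.png",cv2.resize(a[150:400,170:490],None,fx=2.3,fy=2.3))
E
```

```text
6.6 [ 0.3737 -0.2858  0.0902] [-179.9643   -0.0116   65.2544] [-47.9674   9.0789 109.9926  -0.0039  60.9657 -23.2199]
[ 0.4075 -0.2141  0.2452] [-0.115  -0.2482 -0.9619]
stop_bar 0.97 4305 (array([ 365.6, -305.4]), array([142.6,  15.9]), 66.53)
(array([ 374.1, -286.5]), array([39.9, 12.4]), 65.82) [ 0.3748 -0.2847  0.0973]
phone 0.81 25557 (array([ 448.7, -322.3]), array([ 75. , 150.7]), 65.01)
bonding_jig 0.56 26679 (array([ 447.2, -317.8]), array([110.5, 223.4]), 65.28)
[{'point': [320.6, 267.8], 'score': 0.9}, {'point': [319.2, 284.7], 'score': 0.23}]
```

View pics/w4c.png

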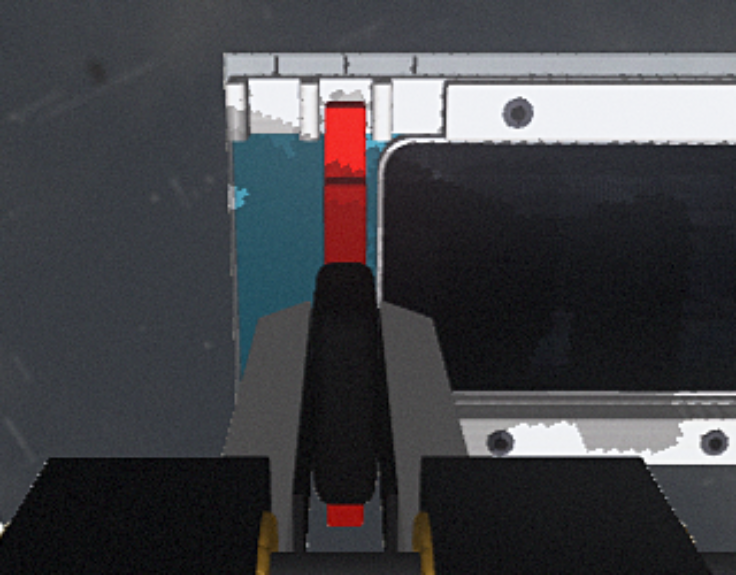

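The crop shows the red bar (columns 325–365) centred over the middle notch (319–372) and just clear of the phone's end at 380.

apply_moves(series=[0,0,0.01,0,0,0,0.008,0,0,0,0.006,0,0,0,0.004,0,0,0,0,0])

```text
time_s: 7.48
tcp_pos: [0.3732, -0.2855, 0.062]
orientation: [-180.0, -0.0, 65.2]
contact_force: [-0.6, -0.2, -0.7]
finger_gap: 0.0121
gripper_force: 30.0
```

apply_moves(series=[0,0,0.0015,0,0,0,0,0,0,0,0,0,0,0,0,0,0,0,0,0])

```text
time_s: 8.1
tcp_pos: [0.3735, -0.2858, 0.061]
orientation: [180.0, 0.0, 65.2]
contact_force: [0.3, -0.9, -0.9]
finger_gap: 0.0115
gripper_force: 30.0
```

apply_moves(series=[0,0,0,0,0,0,0,0,0,0,0,0,0,0,0,0,0,0,0,0], claw=0.05)

```text
time_s: 8.72
tcp_pos: [0.3734, -0.2858, 0.061]
orientation: [180.0, 0.0, 65.2]
contact_force: [0.1, 0.3, -0.3]
finger_gap: 0.0497
gripper_force: 0.0
```

apply_moves(series=[0,0,-0.02,0,0,0,-0.04,0,0,0,-0.06,0,0,0,-0.06,0,0,0,0,0])

```text
time_s: 9.35
tcp_pos: [0.3761, -0.2886, 0.2471]
orientation: [179.3, 0.3, 65.2]
contact_force: [-0.1, -0.0, -1.2]
finger_gap: 0.05
gripper_force: 0.0
```

```bash
python3 look.py w5; python3 - <<'E'
from h import *
a=cv2.imread("pics/w5.png"); cv2.imwrite("pics/w5c.png",cv2.resize(a[130:330,230:550],None,fx=2.4,fy=2.4))
a=[.3735,-.2858,.241]; b=[.42,-.02,.25]; d=[.363,.319,.2]
plan(b,95,5,a,65.2); plan(d,127.1,7,b,95)
E
```

```text
9.4 [ 0.3746 -0.2871  0.2438] [179.6637   0.1467  65.2371] [-47.9841  -1.8399 101.5326  -0.0023  79.9404 -23.2212]
[ 0.4081 -0.215   0.4016] [-0.1068 -0.2573 -0.9604]
stop_bar 0.6 1190 (array([ 371.4, -285.7]), array([100.9,  14.3]), 65.52)
(array([ 372.5, -285.8]), array([38.9, 11.6]), 65.19) [ 0.3731 -0.285   0.0674]
phone 0.89 10471 (array([ 448.9, -321.8]), array([ 77.4, 150.2]), 65.13)
bonding_jig 0.79 11000 (array([ 441.6, -318.4]), array([115.6, 214.1]), 65.48)
[{'point': [312.7, 213.9], 'score': 0.96}]
[0.0522, -0.0139, -0.0018, -5.96, 0.0533, -0.0084, -0.0018, -5.96, 0.0539, -0.0028, -0.0018, -5.96, 0.0539, 0.0028, -0.0018, -5.96, 0.0533, 0.0084, -0.0018, -5.96]
[0.049, -0.0039, 0.0071, -4.59, 0.0491, 0.0, 0.0071, -4.59, 0.0489, 0.004, 0.0071, -4.59, 0.0485, 0.0079, 0.0071, -4.59, 0.0477, 0.0117, 0.0071, -4.59]
[0.0466, 0.0155, 0.0071, -4.59, 0.0452, 0.0192, 0.0071, -4.59]
```

View pics/w5c.png

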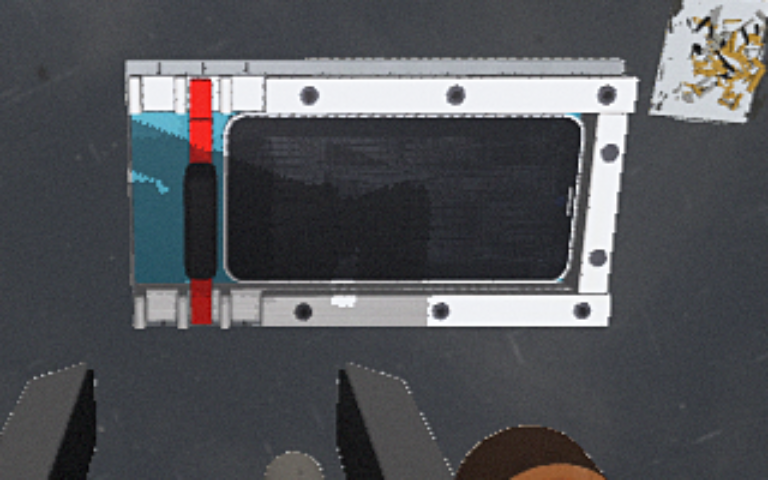

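The bar sits in the middle notches behind the phone (red at column 200, the next notch to its right is the phone's), and its top height is unchanged at 67 mm, so it is seated.

apply_moves(series=[0.052,-0.014,-0.002,-6,0.0535,-0.0085,-0.002,-6,0.054,-0.003,-0.002,-6,0.054,0.003,-0.002,-6,0.0535,0.0085,-0.001,-6], claw=0.06)

```text
time_s: 10.28
tcp_pos: [0.4186, -0.0175, 0.2487]
orientation: [-179.9, -0.0, 95.4]
contact_force: [0.5, -0.2, -0.1]
finger_gap: 0.0598
gripper_force: 0.0
```

apply_moves(series=[0.049,-0.004,0,-4.6,0.049,0,0,-4.6,0.049,0.004,0,-4.6,0.0485,0.008,0,-4.6,0.0475,0.0115,0,-4.6])

```text
time_s: 10.9
tcp_pos: [0.3761, 0.2237, 0.2485]
orientation: [-179.9, -0.0, 118.4]
contact_force: [1.0, -1.1, -0.3]
finger_gap: 0.0603
gripper_force: 0.0
```

apply_moves(series=[0.0465,0.0155,0.02,-4.6,0.045,0.019,0.03,-4.6,0,0,0,0,0,0,0,0,0,0,0,0])

```text
time_s: 11.52
tcp_pos: [0.3614, 0.318, 0.2006]
orientation: [179.9, 0.0, 127.3]
contact_force: [0.0, 0.7, 1.2]
finger_gap: 0.0601
gripper_force: 0.0
```

```bash
python3 look.py w6
```

```text
11.575 [0.3615 0.318  0.2008] [179.9129   0.0244 127.3014] [ 31.0339   1.8652 103.0892  -0.0152  74.9563  -6.2635]
[0.3132 0.3811 0.3555] [ 0.1649 -0.217  -0.9621]
pressure_plate 0.69 12330 (array([364.2, 317.6]), array([ 74. , 151.3]), 37.07)
(array([362.9, 319.4]), array([14.1, 91.5]), 37.13) [0.3601 0.3227 0.0444]
[]
```

View pics/w6.png

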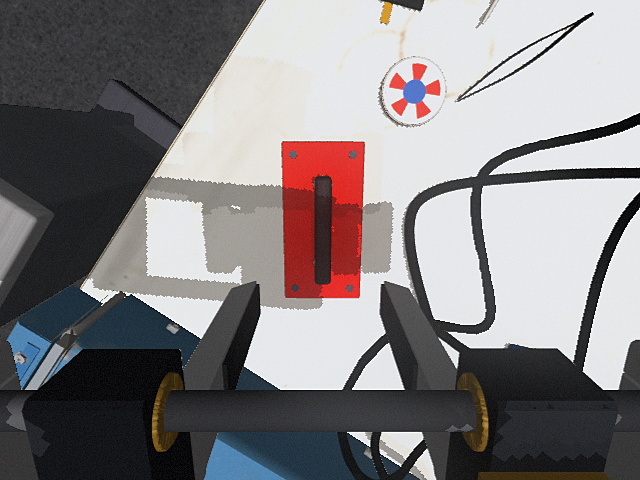

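The wrist view shows the plate upright at columns 283–364, its handle at columns 315–331 and rows 176–284, with nothing near the fingers' way.

apply_moves(series=[0,0.002,0.05,0.2,0,0,0.05,0,0,0,0.04,0,0,0,0.019,0,0,0,0,0])

```text
time_s: 12.45
tcp_pos: [0.3609, 0.319, 0.0395]
orientation: [-179.8, -0.0, 127.2]
contact_force: [-0.3, 0.5, -0.2]
finger_gap: 0.06
gripper_force: 0.0
```

apply_moves(series=[0,0,0,0,0,0,0,0,0,0,0,0,0,0,0,0,0,0,0,0], claw=0.0)

```text
time_s: 13.08
tcp_pos: [0.3624, 0.3203, 0.0412]
orientation: [179.9, 0.0, 127.2]
contact_force: [0.2, -1.0, -2.7]
finger_gap: 0.0139
gripper_force: 30.4
```

apply_moves(series=[0,0,0,0,0,0,0,0,0,0,0,0,0,0,-0.01,0,0,0,-0.03,0])

```text
time_s: 13.7
tcp_pos: [0.3592, 0.3182, 0.079]
orientation: [-179.5, -0.0, 127.2]
contact_force: [0.7, 0.1, -3.8]
finger_gap: 0.0139
gripper_force: 30.0
```

apply_moves(series=[0,0,-0.05,0,0,0,-0.05,0,0,0,-0.05,0,0,0,-0.03,0,0,0,0,0])

```text
time_s: 14.32
tcp_pos: [0.363, 0.3206, 0.2632]
orientation: [179.7, 0.0, 127.2]
contact_force: [-0.8, 0.3, -4.1]
finger_gap: 0.0135
gripper_force: 30.0
```

```bash
python3 look.py w7; python3 - <<'E'
from h import *
a=r.read_state()["tcp_pos"]; b=[.43,.02,a[2]]; d=[.448,-.321,.2]
plan(b,140,7,a); plan(d,155.1,8,b,140)
E
```

```text
14.375 [0.3618 0.3198 0.2608] [179.995    0.0031 127.2332] [31.1963 -0.9344 98.6155 -0.0025 82.3137 -6.0366]
[0.3145 0.3835 0.4181] [ 0.1676 -0.2151 -0.9621]
pressure_plate 0.75 26044 (array([388.7, 287.7]), array([162.9, 227.2]), 37.19)
(array([349.1, 347. ]), array([18. ,  2.5]), 54.55) [0.3457 0.3422 0.3482]
[]
[-0.04, -0.018, -0.0, np.float64(-1.82), -0.0394, -0.0193, -0.0, np.float64(-1.82), -0.0388, -0.0205, -0.0, np.float64(-1.82), -0.0381, -0.0217, -0.0, np.float64(-1.82), -0.0374, -0.023, -0.0, np.float64(-1.82)]
[-0.0367, -0.0241, -0.0, np.float64(-1.82), -0.0359, -0.0253, -0.0, np.float64(-1.82)]
[-0.0291, -0.0312, 0.0073, -1.89, -0.0281, -0.0321, 0.0073, -1.89, -0.027, -0.0331, 0.0073, -1.89, -0.0259, -0.0339, 0.0073, -1.89, -0.0248, -0.0348, 0.0073, -1.89]
[-0.0236, -0.0356, 0.0073, -1.89, -0.0224, -0.0363, 0.0073, -1.89, -0.0212, -0.037, 0.0073, -1.89]
```

apply_moves(series=[-0.04,-0.018,0,-1.8,-0.0395,-0.0195,0,-1.8,-0.039,-0.0205,0,-1.8,-0.038,-0.0215,0,-1.8,-0.0375,-0.023,0,-1.8])

```text
time_s: 15.25
tcp_pos: [0.411, 0.1047, 0.2598]
orientation: [-179.9, -0.1, 136.3]
contact_force: [0.3, -0.4, -4.1]
finger_gap: 0.0136
gripper_force: 30.0
```

apply_moves(series=[-0.0365,-0.024,0,-1.8,-0.036,-0.0255,0,-2,-0.029,-0.031,0,-1.9,-0.028,-0.032,0,-1.9,-0.027,-0.033,0,-1.9])

```text
time_s: 15.88
tcp_pos: [0.4372, -0.1081, 0.2597]
orientation: [-180.0, -0.1, 145.8]
contact_force: [-0.2, 0.6, -3.8]
finger_gap: 0.014
gripper_force: 30.0
```

apply_moves(series=[-0.026,-0.034,0,-1.9,-0.025,-0.035,0,-1.9,-0.0235,-0.0355,0,-1.9,-0.0225,-0.0365,0,-1.9,-0.021,-0.037,0,-1.9])

```text
time_s: 16.5
tcp_pos: [0.4488, -0.3215, 0.2593]
orientation: [179.9, -0.1, 155.3]
contact_force: [0.9, -0.1, -3.4]
finger_gap: 0.014
gripper_force: 30.0
```

apply_moves(series=[0,0,0.02,0,0,0,0.03,0,0,0,0.02,0,0,0,0,0,0,0,0,0])

```text
time_s: 17.12
tcp_pos: [0.4496, -0.3207, 0.1912]
orientation: [-180.0, 0.0, 155.2]
contact_force: [0.2, -0.3, -3.9]
finger_gap: 0.0134
gripper_force: 30.0
```

```bash
python3 look.py w8
```

```text
17.175 [ 0.4499 -0.321   0.1919] [-179.9669    0.0887  155.2358] [ -44.4809   11.0636   93.9798   -0.0013   74.8619 -109.7163]
[ 0.3776 -0.2874  0.3461] [ 0.2461 -0.1149 -0.9624]
stop_bar 0.68 1822 (array([ 372.4, -285.9]), array([100.7,  14.5]), 62.16)
(array([ 373. , -286.7]), array([39.6, 12. ]), 65.24) [ 0.3727 -0.2868  0.0674]
phone 0.59 778 (array([ 384.9, -291.6]), array([69.5,  7.2]), 65.23)
bonding_jig 0.84 5402 (array([ 366.5, -284.1]), array([115.8,  47.3]), 65.09)
pressure_plate 0.9 25525 (array([ 436.8, -331.9]), array([102.8, 130.4]), 65.24)
(array([ 444.5, -318.5]), array([14.1, 79.6]), 65.2) [ 0.4395 -0.3165  0.1943]
[{'point': [317.2, 126.8], 'score': 0.89}]
```

View pics/w8.png

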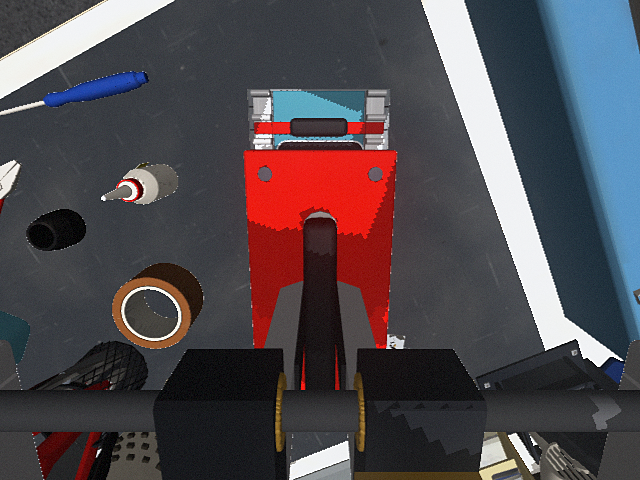

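The plate hangs straight over the phone: its near end is at row 152, the bar at row 127, and the rails show at columns 248–272 and 365–390. The bottle and the tape are clear.

```bash
cat > fit.py <<'E'
from h import *
np.set_printoptions(precision=1,suppress=True)
p=r.camera("wrist"); s=r.read_state(); print(s["time_s"],s["tcp_pos"]*1000,s["orientation"])
yaw=np.radians(-24.8); ex=np.array([np.cos(yaw),np.sin(yaw)]); ey=np.array([-ex[1],ex[0]]); O=np.array([.4475,-.3205])
P=cloud(p,np.ones((480,640),bool)); J=np.c_[(P[:,:2]-O)@ex,(P[:,:2]-O)@ey,P[:,2]]*1000
col=p["frame"].reshape(-1,3)[(p["depth"]>0).ravel()].astype(int)
red=(col[:,0]>90)&(col[:,0]>2*col[:,1])
t=(s["tcp_pos"][2]-.042+.010)*1000
m=red&(abs(J[:,2]-t)<5)&(abs(J[:,0])<90)&(abs(J[:,1])<60); A=J[m]
print("plate top z",np.median(A[:,2]),"x0",np.percentile(A[:,0],.5))
for a in (-70,-55,-40,-25):
    B=A[abs(A[:,0]-a)<6]
    if len(B)>50: print(a,"plate y",np.percentile(B[:,1],[.5,99.5]),B[:,1].min(),B[:,1].max(),np.median(B[B[:,1]>20,2])-np.median(B[B[:,1]<-20,2]))
B=A[abs(A[:,1])>20]; 
for q in (-62,-40,): print("z at",q,np.median(B[abs(B[:,0]-q)<6,2]))
z=J[:,2]
m=(z>25)&(z<31)&(abs(J[:,0]+90)<30)&(abs(J[:,1])<60)&~red; R=J[m]
for sg in (1,-1): print("rail",sg,np.percentile(R[R[:,1]*sg>30,1],[1,99]))
m=red&(z>20)&(z<40)&(abs(J[:,0]+82)<12)&(abs(J[:,1])<60); 
if m.sum(): print("bar",np.percentile(J[m],[1,50,99],axis=0))
m=(z>63)&(z<70)&(abs(J[:,0]+82)<12)&(abs(J[:,1])<40)&~red; print("grip",np.percentile(J[m],[1,50,99],axis=0) if m.sum() else 0)
m=(z>17)&(z<22.5)&(J[:,0]>-85)&(J[:,0]<-55)&(abs(J[:,1])<37)&~red; F=J[m]
if len(F): print("phone near end",np.percentile(F[abs(F[:,1])<25,0],[.5,2]),"y",np.percentile(F[:,1],[1,99]))
E
python3 fit.py
```

```text
17.475 [ 449.6 -320.7  191.6] [-180.     0.1  155.2]
plate top z 161.35770385507118 x0 -69.82783007020885
-70 plate y [-34.8  35.7] -35.60864299102995 36.45534921813757 -0.06598252113636249
-55 plate y [-34.9  35.8] -35.587240016065884 36.34638148141003 -0.07959346036722081
-40 plate y [-35.   35.7] -35.49333595887639 36.21426695191831 0.013384119506810066
-25 plate y [-35.   35.9] -35.474609681989264 36.3961687776093 -0.009611268017408747
z at -62 161.52726213293613
z at -40 161.40940614108183
rail 1 [36.9 50.8]
rail -1 [-52.7 -38.9]
bar [[-85.9 -50.7  27.1]
 [-82.   21.8  34.1]
 [-78.2  49.7  37.1]]
grip [[-87.5 -19.5  64.4]
 [-82.1  -0.9  67.4]
 [-76.2  18.4  69.3]]
phone near end [-72.1 -72.1] y [-33.9  34.8]
```

apply_moves(series=[0.0023,-0.0014,0.03,0,0,0,0.03,0,0,0,0.017,0,0,0,0,0,0,0,0,0])

```text
time_s: 18.1
tcp_pos: [0.4475, -0.3216, 0.1152]
orientation: [-180.0, 0.1, 155.2]
contact_force: [-0.1, 0.1, -4.3]
finger_gap: 0.014
gripper_force: 30.0
```

```bash
python3 fit.py
```

```text
18.15 [ 447.7 -321.8  115.5] [-179.9    0.2  155.2]
plate top z 84.70142300045786 x0 -71.47090471144556
-70 plate y [-36.4  34. ] -36.82047112258851 34.77040120598349 -0.03601959911347308
-55 plate y [-36.3  34. ] -36.70547544849352 34.81760883950618 -0.06853562658669432
-40 plate y [-36.4  34.2] -37.010834326022184 34.740117025772285 0.04504336564609446
-25 plate y [-36.3  34.1] -36.81166981321467 34.83256253835066 -0.07409022360835138
z at -62 84.85363285217363
z at -40 84.72446679210435
rail 1 [37.  50.9]
rail -1 [-52.6 -38.8]
bar [[-86.3 -50.6  27.2]
 [-82.  -23.6  33.9]
 [-77.9  49.5  37.1]]
grip [[-87.8 -19.6  64.4]
 [-82.   -0.6  67.3]
 [-76.2  18.5  69.1]]
phone near end [-72.5 -72.5] y [-31.3  32. ]
```

apply_moves(series=[0.0006,0,0.015,0,0,0,0.015,0,0,0,0.007,0,0,0,0.003,0,0,0,0,0])

```text
time_s: 18.77
tcp_pos: [0.4461, -0.3205, 0.0737]
orientation: [180.0, -0.0, 155.2]
contact_force: [0.6, -0.1, -4.1]
finger_gap: 0.0136
gripper_force: 30.0
```

```bash
python3 fit.py; python3 look.py w9 | tail -0; python3 - <<'E'
import cv2; a=cv2.imread("pics/w9.png"); cv2.imwrite("pics/w9c.png",cv2.resize(a[120:380,180:460],None,fx=2.3,fy=2.3))
E
```

```text
18.825 [ 446.3 -320.7   74.1] [-180.     0.   155.2]
plate top z 43.27529209344727 x0 -73.31569812721555
-70 plate y [-35.9  34.5] -36.33650455034065 35.01679130504968 0.08172686576090626
-55 plate y [-36.   34.5] -36.467804698023855 35.10308052761275 0.05801817101590956
-40 plate y [-36.   34.7] -36.4053819989215 35.17480601341282 0.016479872358722503
-25 plate y [-36.   34.6] -36.4278294282374 35.221044567154955 0.04272080145889845
z at -62 43.45757591510064
z at -40 43.33878762105351
rail 1 [37.1 51.2]
rail -1 [-52.6 -38.7]
bar [[-86.2 -50.6  27.2]
 [-81.9 -24.2  30.1]
 [-77.6  49.6  37.1]]
grip [[-87.8 -19.5  64.4]
 [-82.   -0.7  67.3]
 [-76.2  18.6  69. ]]Traceback (most recent call last):
  File "fit.py", line 23, in <module>
    if len(F): print("phone near end",np.percentile(F[abs(F[:,1])<25,0],[.5,2]),"y",np.percentile(F[:,1],[1,99]))
                                      ~~~~~~~~~~~~~^^^^^^^^^^^^^^^^^^^^^^^^^^^^
    return _quantile_unchecked(
        a, q, axis, out, overwrite_input, method, keepdims, weights)
    return _ureduce(a,
                    func=_quantile_ureduce_func,
    ...<5 lines>...
                    overwrite_input=overwrite_input,
                    method=method)
    r = func(a, **kwargs)
    result = _quantile(arr,
                       quantiles=q,
    ...<2 lines>...
                       out=out,
                       weights=wgt)
    slices_having_nans = np.isnan(arr[-1, ...])
                                  ~~~^^^^^^^^^
IndexError: index -1 is out of bounds for axis 0 with size 0
Exception ignored on flushing sys.stdout:
BrokenPipeError: [Errno 32] Broken pipe
```

View pics/w9c.png

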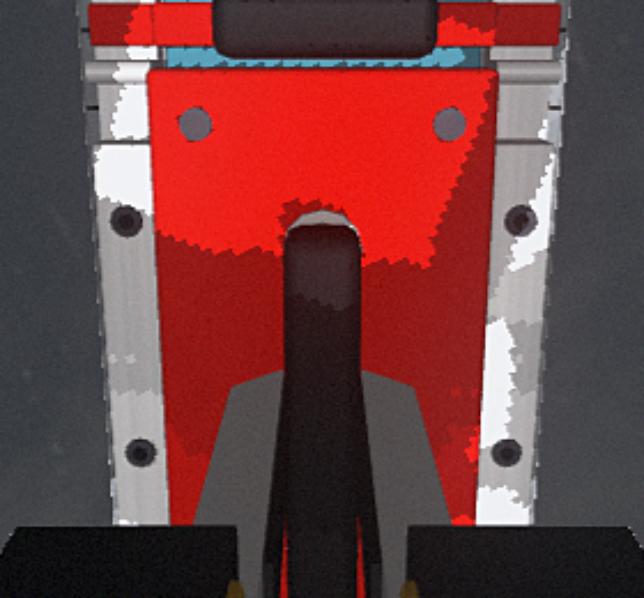

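The crop shows the plate between the rails with even gaps on both sides (columns 150 and 497), parallel to them, and clear of the bar in front.

apply_moves(series=[-0.0008,0,0.004,0,0,0,0.004,0,0,0,0.002,0,0,0,0.001,0,0,0,0,0])

```text
time_s: 19.75
tcp_pos: [0.4468, -0.3209, 0.0628]
orientation: [180.0, -0.0, 155.2]
contact_force: [-0.1, 0.1, -3.5]
finger_gap: 0.0135
gripper_force: 30.0
```

```bash
python3 fit.py 2>/dev/null
```

```text
19.8 [ 446.8 -320.9   63. ] [-180.     0.   155.2]
plate top z 32.39212691481782 x0 -85.7660438155657
-70 plate y [-36.   34.4] -36.66453885977006 35.069468386790504 0.07454771888473033
-55 plate y [-36.1  34.5] -36.76154606235186 35.05739968289831 -0.008645134164851243
-40 plate y [-36.2  34.7] -36.640370810602704 35.11901974235273 0.049443519994810003
-25 plate y [-36.1  34.5] -36.621277672503474 35.34796312643886 0.03658429259988338
z at -62 32.58282111597027
z at -40 32.47086856682212
rail 1 [37.1 51.1]
rail -1 [-52.5 -38.6]
bar [[-86.1 -50.4  27.4]
 [-80.1  -0.7  32.5]
 [-70.3  49.3  36.9]]
grip [[-87.6 -19.4  64.4]
 [-81.8  -0.3  67.3]
 [-76.   18.7  69.1]]
phone near end [-72.5 -72.5] y [-27.4  16.9]
```

apply_moves(series=[0,0,0.0005,0,0,0,0.0005,0,0,0,0.0005,0,0,0,0.0003,0,0,0,0,0])

```text
time_s: 20.42
tcp_pos: [0.4468, -0.3209, 0.0614]
orientation: [-180.0, -0.0, 155.2]
contact_force: [-1.8, 1.4, -0.8]
finger_gap: 0.0137
gripper_force: 30.0
```

apply_moves(series=[0,0,0.0003,0,0,0,0.0002,0,0,0,0,0,0,0,0,0,0,0,0,0])

```text
time_s: 21.05
tcp_pos: [0.4468, -0.3209, 0.0613]
orientation: [-180.0, -0.0, 155.2]
contact_force: [-3.4, 2.2, 5.2]
finger_gap: 0.0138
gripper_force: 30.0
```

apply_moves(series=[0,0,-0.0005,0,0,0,0,0,0,0,0,0,0,0,0,0,0,0,0,0])

```text
time_s: 21.68
tcp_pos: [0.4468, -0.3209, 0.0613]
orientation: [180.0, -0.0, 155.2]
contact_force: [-3.8, 4.2, 5.2]
finger_gap: 0.014
gripper_force: 30.0
```

apply_moves(series=[0,0,0,0,0,0,0,0,0,0,0,0,0,0,0,0,0,0,0,0], claw=0.04)

```text
time_s: 22.3
tcp_pos: [0.4469, -0.3209, 0.0611]
orientation: [-180.0, 0.0, 155.2]
contact_force: [0.7, -0.8, 0.4]
finger_gap: 0.0399
gripper_force: 0.0
```

apply_moves(series=[0,0,-0.015,0,0,0,-0.03,0,0,0,-0.05,0,0,0,-0.05,0,0,0,-0.05,0])

```text
time_s: 22.92
tcp_pos: [0.4468, -0.3209, 0.2591]
orientation: [-180.0, 0.1, 155.2]
contact_force: [0.3, -0.4, -0.2]
finger_gap: 0.0398
gripper_force: 0.0
```

apply_moves(series=[0.04,0,-0.02,0,0.04,0,0,0,0,0,0,0,0,0,0,0,0,0,0,0])

```text
time_s: 23.55
tcp_pos: [0.3749, -0.2878, 0.2764]
orientation: [-180.0, 0.0, 155.3]
contact_force: [-0.6, -0.3, 0.2]
finger_gap: 0.04
gripper_force: 0.0
```

```bash
python3 - <<'E'
from h import *
s=r.read_state(); print(s["time_s"],s["tcp_pos"],s["contact_force"])
p=r.camera("wrist"); save(p,"w10")
yaw=np.radians(-24.8); ex=np.array([np.cos(yaw),np.sin(yaw)]); ey=np.array([-ex[1],ex[0]]); O=np.array([.4475,-.3205])
P=cloud(p,np.ones((480,640),bool)); J=np.c_[(P[:,:2]-O)@ex,(P[:,:2]-O)@ey,P[:,2]]*1000
col=p["frame"].reshape(-1,3)[(p["depth"]>0).ravel()].astype(int); red=(col[:,0]>90)&(col[:,0]>2*col[:,1])
A=J[red&(J[:,2]>22)&(J[:,2]<40)&(J[:,0]>-76)&(J[:,0]<90)&(abs(J[:,1])<45)]
print(len(A),cv2.minAreaRect(A[:,:2].astype(np.float32)),np.percentile(A,[.5,50,99.5],axis=0))
print("plane z=a x+b y+c",np.linalg.lstsq(np.c_[A[:,:2],np.ones(len(A))],A[:,2],rcond=None)[0])
a=p["frame"][:,:,::-1]; cv2.imwrite("pics/w10b.png",a)
E
```

```text
23.55 [ 0.37488156 -0.28781349  0.27636199] [-0.55911726 -0.26552085  0.2232564 ]
6490 ((2.298187255859375, -1.0993804931640625), (150.41094970703125, 71.80149841308594), 0.17362730205059052) [[-72.21688962 -36.56903136  28.37709381]
 [ -6.4489671   -0.86798202  30.57918477]
 [ 72.69171782  34.3162053   32.60258514]]
plane z=a x+b y+c [-6.42093524e-04 -1.60213418e-03  3.05719884e+01]
```

View pics/w10.png

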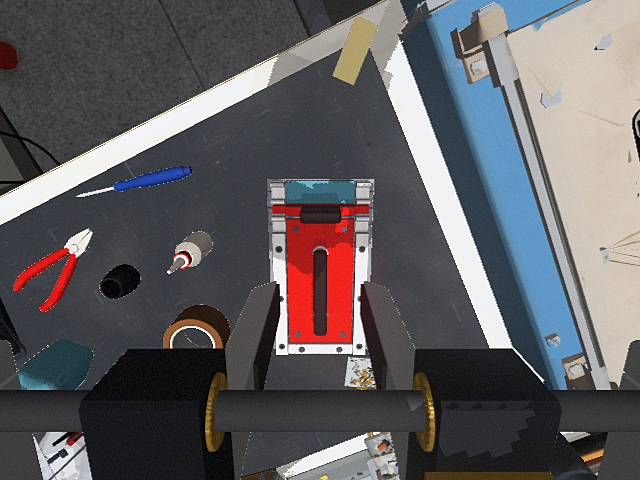

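The plate (columns 286–354, rows 219–344) lies between the rails, top at 30.6 mm, level to about 0.1° and in line to within 0.2°. The bar sits in the middle notches at row 213, and the bottle and tape are untouched.

```bash
python3 -c "
from station import r
print(r.job_done())"
```

```text
the job is handed in; nothing more can be done
None
```

The stop bar is seated in the notches right behind the phone, the pressure plate lies level and in line on the screen, nothing else was moved, and the job was handed in at about 24 s.

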